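# Short the current transformer, then isolate its meter

### The arm

A 6-joint arm with a two-finger parallel gripper is mounted at the origin on a cart in front of the work surface, level with it; the furniture and walls round the work are solid. World frame = base frame: x ahead of the robot, y to its left, z up, the work surface at z = 0. Lengths are in mm, angles in rad, forces in N, time in s.
With the tool pointing down it reaches from about 275 to 1000 mm from the base axis. Payload 8.4 kg.
Tool frame: the origin (TCP) lies between the finger pads; the fingertips stand 22 mm ahead of it and the grasp point (between the pads) lies 3 mm ahead of it (r.nose_length is the z of the fingertips in the tool frame, in mm); z points along the fingers, y is the line along which they close (so a half turn about z gives the same grasp; the last joint's range is limited). The gripper opens to 85 mm and grips with 20 to 120 N. Pads are 22 mm wide; open, the fingers measure 114 mm over their backs; the gripper's body (76 mm by 85 mm) begins 54 mm behind the grasp point. The pads swing forward as they close: fully open they stand 13 mm farther back than shut.
Start: joints at [1.14, 0.353, 1.633, -0, 1.155, -0.002], TCP at [259.861, 568.419, 253.281] pointing down, gripper open.
Joint ranges: [-2.63, 2.63], [-0.92, 2.1], [0.06, 2.66], [-1.3, 4.44], [0, 2.69], [-3.02, 3.02]. Speed limits (rad/s): [2.22, 2.22, 2.79, 3.14, 3.14, 3.14].

### API

Orientations are given as [roll, pitch, yaw] about the fixed x, y, z axes, in that order (R = Rz(yaw) Ry(pitch) Rx(roll)).
In Python, from rig import r gives the robot as it stands.
- The arm moves only by the shell command python3 steer.py 'ROWS' [FORCE]. ROWS is a JSON list of rows, 1 to 5 of them, each written [[rx, ry, rz], [dx, dy, dz], opening]: a rotation vector rx, ry, rz in rad, then dx, dy, dz in mm, then the opening from 0.0 (shut) to 1.0 (fully open); each row shifts and turns the commanded pose from where the row before left it, along the tool's axes as they then stand; what a row does not reach is not made up. A row lasts 1/12 s, in which the tool goes at most 41.7 mm and 0.125 rad, less where a joint would pass 70% of its speed; a pose out of reach is approached as far as the arm can. The fingers move at their own pace and stop on an object; FORCE is the grip in N (left out, the last holds). Time passes only in rows, so rows that do not move let the fingers close. It prints the time, the measured TCP pose, the force, the opening and the grip force at its end. Input that does not fit is refused with a message, and nothing moves.
- r.sense(): the state, without advancing time (a new reading comes with each control period).
- r.grab_frame(name): name is "scene" or "top" or "wrist"; returns the picture (480x640x3 uint8, red, green, blue); there is no depth.
- r.camera_params(name): a dict with "fx", "fy", "cx", "cy" (pixels), "rvec" (rotation vector, rad) and "tvec" (3), from world to camera coordinates, as OpenCV has them. Camera axes: x right, y down, z forward; pixel columns grow to the right and rows downward; lengths in mm; the calibration is good to about 2 mm. A picture is of the moment at which its call begins: read the wrist's pose just before it. camera_params takes no time and is no camera call; for the wrist camera it gives the pose at the moment of the call.
- r.sign_off(): hands the job in; it is judged then, once.
The state is a dict: "clock": time; "qpos": joint angles; "qvel": joint speeds; "joint_efforts": joint torques, N m; "eef_pos": TCP position; "tcp_rot": TCP orientation; "contact_force": force on the tool from outside, world axes, zero at the start; "wrist_torque": the same for the moment, N m; "opening": opening from 0.0 (shut) to 1.0 (fully open); "grasp_force": force on a finger pad.
Only numpy, scipy, OpenCV 4.12 (cv2) and the standard library are available. Lean on these libraries where they do the work, as an engineer would, in place of code of your own. Each camera call takes 0.05 s, during which the arm holds its last target. There are 200 camera calls.

### The job

A meter fed by a current transformer is to be changed: on the sloping test block, first slide the yellow shorting link up the panel until its knob springs out in the far notch, and only then slide the blue meter link down the panel until its knob springs out in its far notch. A knob must be pushed in to leave its notch and eased off once under way so that it can catch in the far one, which cannot be seen: feel for the stop and do not force it, or the plastic stem breaks. Leave the grey relay link and the things lying on the bench as they are.

Things in the scene. Friction and masses are not known exactly. Their poses are not given: they have to be found in the camera images.
- test_block: Grey folded-steel console, 228 mm wide (y), 150 mm deep (x), fixed. Origin: centre of its foot's underside. x points to its high side, away from the robot, y left, z up. Its panel slopes 30 deg: in this frame up-slope is u = (cos30, 0, sin30), out of the panel is n = (-sin30, 0, cos30). Three white blocks, 120 mm along u, 62 wide, 70 apart in y, lie on it in any order.
- panel_centre (a point): Centre of the middle block's flat top face, at (-26, 0, 105) mm in the console's frame. All three top faces lie in one plane through it, square to n.
- cover_lip (a point): Middle of the outer edge of the clear, slightly tinted cover: a plate 3 mm thick, 228 mm wide, fixed, propped open square to the panel, 97 mm up the slope from panel_centre, reaching 150 mm out along n. It overhangs the knobs: a vertical gripper strikes it, so come in along n, about 30 deg from vertical.
- short_knob (a point): Centre of the outer face of the YELLOW shorting knob. Every knob is a rounded bar 30 mm along u, 14 wide along y, 22 high along n, pinched across its 14 mm, on a stem in a slot. Out: outer face 32 mm, underside 10 mm from the block's top face; pushed right in: 9 mm less. Each slot has a hidden gate: it passes only a knob pushed in over 6 mm.
- meter_knob (a point): Centre of the outer face of the BLUE meter-link knob, same shape. Let go under the gate, a knob stays about 6 mm in, free to slide, and springs out by itself at the far notch; held in, it runs past it. Out in a notch it stops dead both ways (play 2 mm each way): that is how the far notch is felt.
- relay_knob (a point): Centre of the outer face of the GREY relay-link knob, same shape: leave it alone.
- short_slide (a joint): Travel of the yellow knob along its slot, m: 0 at its start (24 mm down-slope of its block's centre), grows UP the slope; slot ends at 0.056. Friction about 2.5 N. Start notch: 0 to 0.002. The far notch lies somewhere between 0.030 and 0.046: it differs each time, cannot be seen, and must be felt.
- short_press (a joint): How far the yellow knob is pushed in, m: 0 out (latched), 0.006 just clear of the gate, 0.009 hard stop. Spring: 4 N at 0, 8.5 N at 0.009.
- short_flex (a joint): How far the yellow knob is bent sideways along its slot on its plastic stem, m: 0 unloaded, plus in the direction of its travel; it gives 1 mm per 5 N. Beyond 3.2 mm (16 N) either way the stem is strained: not allowed.
- meter_slide (a joint): Travel of the blue knob along its slot, m: 0 at its start (24 mm up-slope of its block's centre), grows DOWN the slope; slot ends at 0.056. Same friction and notches; far notch between 0.030 and 0.046, independent of the yellow one.
- meter_press (a joint): How far the blue knob is pushed in, as for the yellow one.
- meter_flex (a joint): How far the blue knob is bent sideways along its slot on its plastic stem, m: 0 unloaded, plus in the direction of its travel; it gives 1 mm per 5 N. Beyond 3.2 mm (16 N) either way the stem is strained: not allowed.
- relay_slide (a joint): Travel of the grey knob from its upper end; must stay at its start.
- split_core_ct: Black split-core current transformer with a tail, 102x78x35 mm, loose on the bench. Origin under its middle. Bystander.
- voltage_tester: Green-handled voltage tester screwdriver, 18x133x17 mm, loose. Bystander.
- multimeter: Orange and black multimeter, 165x85x45 mm, loose. Bystander.
- tape_red: Roll of red insulating tape, 61 mm across, 19 mm high, loose. Bystander.

How it is judged (in metres and radians):
On the way, in this order (a step that is already met when the one before it is completed fails the run):
1. the yellow shorting knob has sprung out in its far notch while the blue link is still in its start notch (value of joint short_slide above 0.025 m and value of joint short_press below 0.002 m and value of joint meter_slide below 0.005 m), for 0.2 s.
2. the blue meter knob has sprung out in its far notch (value of joint meter_slide above 0.025 m and value of joint meter_press below 0.002 m), for 0.2 s.
At the end, for the whole second after the job is handed in: The yellow and the blue knob both stand sprung out (less than 2 mm in) in their far notches, more than 25 mm from their starts; the grey link is still in its start notch (under 5 mm) (all of step 2 and value of joint short_slide above 0.025 m and value of joint short_press below 0.002 m and value of joint relay_slide below 0.005 m); the robot touches nothing.
It fails at once if the blue meter link is taken out of its start notch while the yellow shorting link is not home in its far notch (value of joint meter_slide above 0.008 m and (value of joint short_slide below 0.025 m or value of joint short_press above 0.005 m)).
It fails at once if the grey relay link is slid out of its start notch (value of joint relay_slide above 0.005 m).
It fails at once if a thing lying on the bench is shifted by more than 15 mm (distance of any of split_core_ct, voltage_tester, multimeter, tape_red from where it was at the start of the episode above 0.015 m).
It fails at once if a knob is forced: its stem is bent by more than 3.2 mm (16 N along the slot) (value of joint any of short_flex, meter_flex above 0.0032 m or value of joint any of short_flex, meter_flex below -0.0032 m).
It also fails if it takes over 69 s, if anything falls off the work surface, if the arm or the gripper's body presses on something with over 40 N, if the wrist force passes 120 N, or if a joint passes its speed limit or range.

## Working session

There is one attempt and no reset: what is moved stays moved. The work goes in short steps, Python scripts to look and compute and a shell command to move; the robot and the scene stay as the last step left them, time stands still between calls to the robot, and variables do not carry over. Pictures are saved under pics/ and viewed, at most 10 in all, crops included, and the job is handed in when it is done.

```bash
ls; mkdir -p pics
python3 - <<'E'
from rig import r
import cv2
for n in("scene","top"):
    cv2.imwrite(f"pics/{n}0.png",r.grab_frame(n)[:,:,::-1]); print(n,r.camera_params(n))
print(r.sense())
E
```

```text
pics
rig.py
steer.py
scene {'fx': 612.5011982383077, 'fy': 612.5011982383077, 'cx': 319.19118920520305, 'cy': 228.51338422914804, 'rvec': array([ 1.9386856 , -0.7700509 ,  0.48754183]), 'tvec': array([-392.270546  ,  316.12676441, 1134.43125909])}
top {'fx': 505.9901037884775, 'fy': 505.9901037884775, 'cx': 319.23715399111586, 'cy': 233.42770692303972, 'rvec': array([ 2.21968314, -2.17996241,  0.03515246]), 'tvec': array([ -23.34532458,  493.64053002, 1524.71158095])}
{'clock': 0.1, 'qpos': array([ 1.13959742e+00,  3.53587394e-01,  1.63408562e+00, -2.62765274e-05,
        1.15520013e+00, -2.41871096e-03]), 'qvel': array([ 4.12118593e-04, -2.83556321e-04, -2.79847879e-03, -8.15749687e-04,
        7.56958583e-04,  3.06674344e-05]), 'joint_efforts': array([-1.17582855e-03, -6.06355405e+01, -3.42816353e+01, -8.29510668e-05,
        4.02518504e-03, -8.80078517e-06]), 'eef_pos': array([259.69514994, 568.03563243, 252.62036116]), 'tcp_rot': array([-3.14031211e+00,  2.09289491e-05,  2.71282310e+00]), 'contact_force': array([ 0.30650678,  0.97917011, -0.1417637 ]), 'wrist_torque': array([ 0.06754941, -0.03097249, -0.06300809]), 'grasp_force': 0.0, 'opening': 0.9989581522033085}
```

View pics/scene0.png

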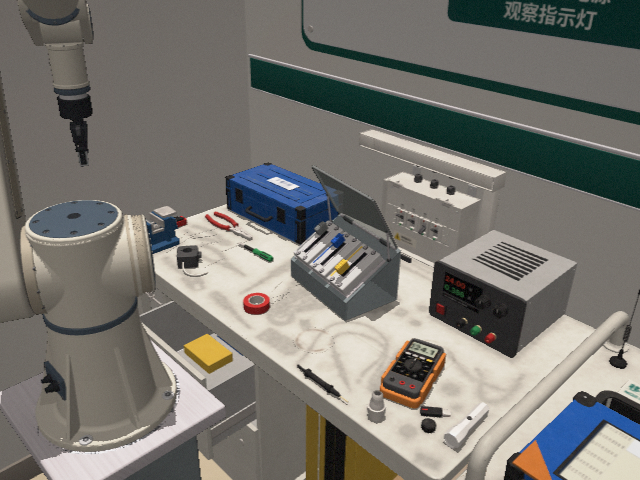

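View pics/top0.png

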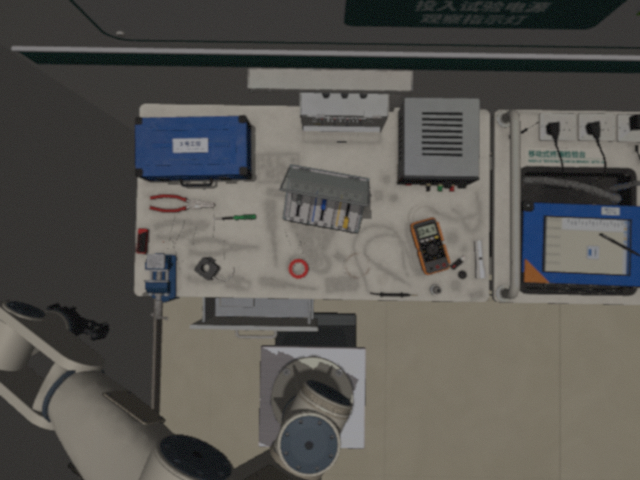

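The scene view shows the console at about (345,265), with the knobs in the order grey, blue, yellow from left to right. In the top view it is at about (325,205), turned slightly. Next I'll enlarge both.

Run:
```python
import cv2,numpy as np
a=cv2.imread("pics/scene0.png")[160:325,280:410]; b=cv2.imread("pics/top0.png")[160:240,270:380]
a=cv2.resize(a,None,fx=3.6,fy=3.6,interpolation=cv2.INTER_CUBIC); b=cv2.resize(b,(0,0),fx=7,fy=7,interpolation=cv2.INTER_CUBIC)
cv2.imwrite("pics/a.png",a);cv2.imwrite("pics/b.png",b)
```

```text
(no output)
```

View pics/a.png

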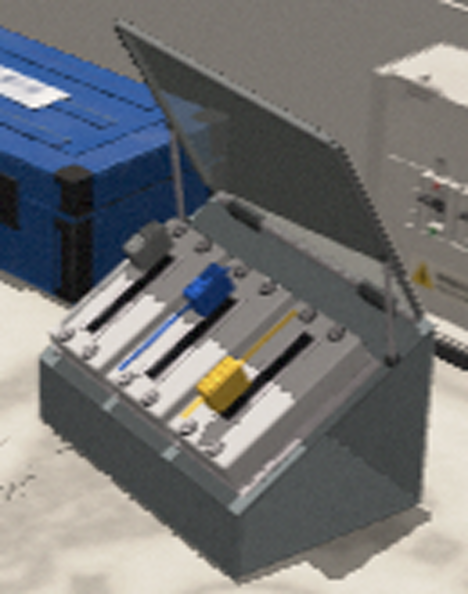

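View pics/b.png

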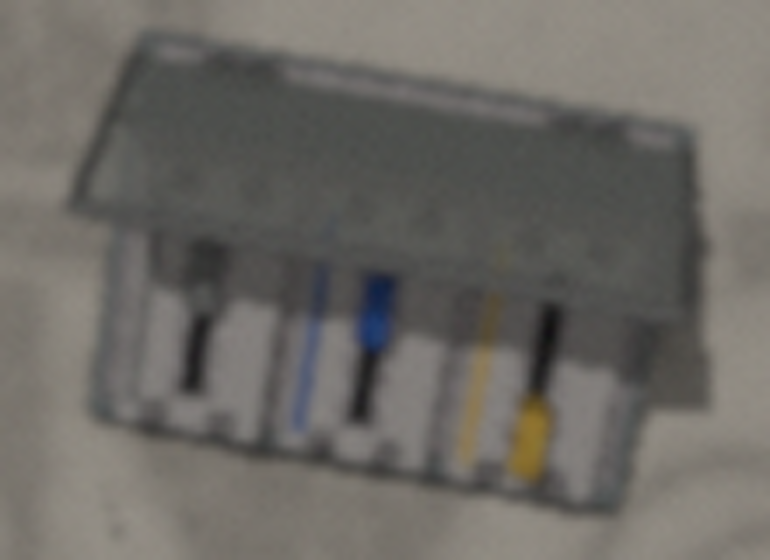

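The crops show the console's front-bottom corners, the cover lip corners and the knobs. I'll fit x, y and yaw of the console from these in both views, and triangulate the knobs on their own as a check.

```bash
cat > h.py <<'E'
from rig import r
import cv2,numpy as np
from scipy.optimize import least_squares
from scipy.spatial.transform import Rotation as R
def proj(c,P):
    K=np.array([[c['fx'],0,c['cx']],[0,c['fy'],c['cy']],[0,0,1]])
    return cv2.projectPoints(np.float64(P).reshape(-1,3),np.float64(c['rvec']),np.float64(c['tvec']),K,None)[0][:,0]
def tri(obs):
    f=lambda p:np.concatenate([(proj(c,p)[0]-uv) for c,uv in obs])
    s=least_squares(f,[600,0,100]);return s.x,np.abs(s.fun).max()
def W(pose,P):
    x,y,a=pose[:3]; z=pose[3] if len(pose)>3 else 0
    return np.atleast_2d(P)@R.from_euler('z',a).as_matrix().T+[x,y,z]
C=np.array([-26,0,105.]);u=np.array([3**.5/2,0,.5]);n=np.array([-.5,0,3**.5/2]);Y=np.array([0,1.,0])
E
python3 - <<'E'
from h import *
S,T=r.camera_params("scene"),r.camera_params("top")
A=lambda x,y:np.array([280+(x+.5)/3.6-.5,160+(y+.5)/3.6-.5]); B=lambda x,y:np.array([270+(x+.5)/7-.5,160+(y+.5)/7-.5])
lip=C+97*u+150*n
ky=C-70*Y-24*u+32*n; kb=C+24*u+32*n
obs=[(S,A(240,580),[-75,-114,0]),(S,A(42,412),[-75,114,0]),(S,A(118,22),lip+114*Y),(S,A(343,150),lip-114*Y),
(T,B(72,208),lip+114*Y),(T,B(688,315),lip-114*Y),(S,A(224,373),ky),(T,B(533,420),ky),(S,A(212,278),kb)]
f=lambda p:np.concatenate([proj(c,W(p,P))[0]-uv for c,uv,P in obs])
s=least_squares(f,[620,0,-.1],loss='soft_l1');print(s.x,f(s.x).round(1).reshape(-1,2).tolist())
s4=least_squares(f,[620,0,-.1,0],loss='soft_l1');print(s4.x)
print("lipL",tri([(S,A(118,22)),(T,B(72,208))]),"lipR",tri([(S,A(343,150)),(T,B(688,315))]),"ky",tri([(S,A(224,373)),(T,B(533,420))]))
p=s.x
print("model",W(p,lip+114*Y),W(p,lip-114*Y),W(p,ky),W(p,kb))
# goal pose: grasp orientation, 150 out of the yellow knob
M=R.from_euler('z',p[2]).as_matrix()
q=r.sense(); Rt=R.from_euler('xyz',q['tcp_rot']).as_matrix()
for sg in(1,-1):
    G=M@np.c_[np.cross(sg*Y,-n),sg*Y,-n]
    print(sg,R.from_matrix(G).as_euler('xyz'),R.from_matrix(Rt.T@G).as_rotvec())
print(Rt.round(2),q['eef_pos'])
E
```

```text
[ 5.95360834e+02 -3.04873659e+01 -1.57586960e-01] [[0.6, -0.1], [0.4, 1.3], [-0.4, -1.2], [-0.6, -2.4], [-0.1, -1.7], [1.8, -1.1], [-0.6, 0.7], [0.3, 2.8], [-0.6, -0.1]]
[ 5.96449020e+02 -2.96486156e+01 -1.57201291e-01 -1.60550935e+00]
lipL (array([593.96036883,  83.24983419, 281.42815395]), np.float64(0.7058642300065685)) lipR (array([ 561.00407562, -139.05647525,  277.11073432]), np.float64(1.1788652583819612)) ky (array([528.73235261, -87.42299723, 119.02227744]), np.float64(0.5929177536728503))
model [[596.46654276  84.76724638 283.40381057]] [[ 560.68524279 -140.40757142  283.40381057]] [[522.36871137 -89.76684962 120.71281292]] [[574.40832715 -27.15791744 144.71281292]]
1 [-3.14159265  0.52359878  2.98400569] [-0.07223807 -0.52050927 -0.2646114 ]
-1 [ 3.14159265 -0.52359878 -0.15758696] [-0.74514137  0.10341329  2.78005042]
[[-0.91  0.42 -0.  ]
 [ 0.42  0.91 -0.  ]
 [-0.   -0.   -1.  ]] [259.69514994 568.03563243 252.62036116]
```

```bash
cat > goto.py <<'E'
# usage: goto.py knob(y|b) slide n_off : prints the remaining move in tool axes to face-centre + slide*u + n_off*n (fingertips)
from h import *; import sys,json
p=json.load(open('pose.json'))
k={'y':C-70*Y-24*u,'b':C+24*u}[sys.argv[1]]+float(sys.argv[2])*u+float(sys.argv[3])*n
M=R.from_euler('z',p[2]).as_matrix(); G=M@np.c_[np.cross(Y,-n),Y,-n]
q=r.sense(); Rt=R.from_euler('xyz',q['tcp_rot']).as_matrix()
g=W(p,k)[0]-G[:,2]*r.nose_length
print('in goal axes',(G.T@(g-q['eef_pos'])).round(1),'in tool axes',(Rt.T@(g-q['eef_pos'])).round(1),'rot',R.from_matrix(Rt.T@G).as_rotvec().round(4))
F=M.T@q['contact_force'];print('force u,y,n',[round(float(F@v),1) for v in(u,Y,n)],'clock',round(q['clock'],2),'nose',r.nose_length)
E
echo '[595.4,-30.5,-0.1576]'>pose.json
python3 steer.py '[[[-0.0144,-0.104,-0.053],[-25,-28,0],0.45],[[-0.0144,-0.104,-0.053],[-25,-28,0],0.45],[[-0.0144,-0.104,-0.053],[-25,-28,0],0.45],[[-0.0144,-0.104,-0.053],[-25,-28,0],0.45],[[-0.0144,-0.104,-0.053],[-25,-28,0],0.45]]'
python3 goto.py y 0 132
```

```text
clock: 0.52
eef_pos: [330.4, 395.8, 277.3]
tcp_rot: [-3.141, 0.528, 2.988]
contact_force: [-0.3, -0.7, 0.2]
opening: 0.453
grasp_force: 0.0
in goal axes [-151.9 -449.5  146.5] in tool axes [-149.8 -450.2  146.5] rot [0.0016 0.0041 0.0035]
force u,y,n [-0.1, -0.7, 0.3] clock 0.52 nose 22.0
```

```bash
python3 steer.py '[[[0,0,0],[-11,-36,10],0.45],[[0,0,0],[-11,-36,10],0.45],[[0,0,0],[-11,-36,10],0.45],[[0,0,0],[-11,-36,10],0.45],[[0,0,0],[-11,-36,10],0.45]]' >/dev/null
python3 steer.py '[[[0,0,0],[-11,-36,10],0.45],[[0,0,0],[-11,-36,10],0.45],[[0,0,0],[-11,-36,10],0.45],[[0,0,0],[-11,-36,10],0.45],[[0,0,0],[-11,-36,10],0.45]]'
python3 goto.py y 0 132
```

```text
clock: 1.35
eef_pos: [414.7, 28.4, 246.1]
tcp_rot: [3.14, 0.523, 2.984]
contact_force: [0.3, 0.5, 0.0]
opening: 0.452
grasp_force: 0.0
in goal axes [-45.5 -99.9  49. ] in tool axes [-45.5 -99.9  48.9] rot [ 0.0013 -0.0007  0.0002]
force u,y,n [0.2, 0.5, -0.1] clock 1.35 nose 22.0
```

Here I take the first wrist picture, go on to the standoff, and take the second.

```bash
cat > wpic.py <<'E'
from h import *; import sys,pickle
c=r.camera_params("wrist"); im=r.grab_frame("wrist")
cv2.imwrite(f"pics/{sys.argv[1]}.png",im[:,:,::-1]); pickle.dump(c,open(sys.argv[1]+".pkl","wb"))
E
python3 wpic.py w1
python3 steer.py '[[[0,0,0],[-11,-25,12],0.45],[[0,0,0],[-11,-25,12],0.45],[[0,0,0],[-11,-25,12],0.45],[[0,0,0],[-12,-25,12],0.45],[[0,0,0],[0,0,0],0.45]]'
python3 wpic.py w2; python3 goto.py y 0 132
```

```text
clock: 1.82
eef_pos: [463.1, -81.9, 226.4]
tcp_rot: [-3.141, 0.522, 2.984]
contact_force: [0.2, -0.2, 0.0]
opening: 0.445
grasp_force: 0.0
in goal axes [-0.4  0.3 -0.1] in tool axes [-0.4  0.3 -0.1] rot [-0.0005 -0.0034 -0.0038]
force u,y,n [1.2, 0.4, -0.6] clock 1.87 nose 22.0
```

View pics/w1.png

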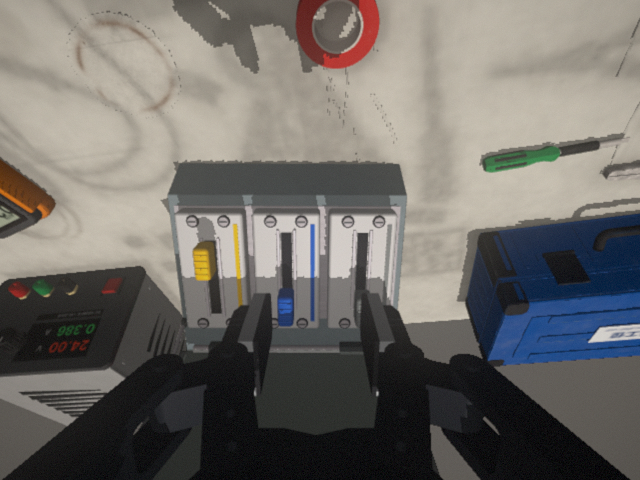

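View pics/w2.png

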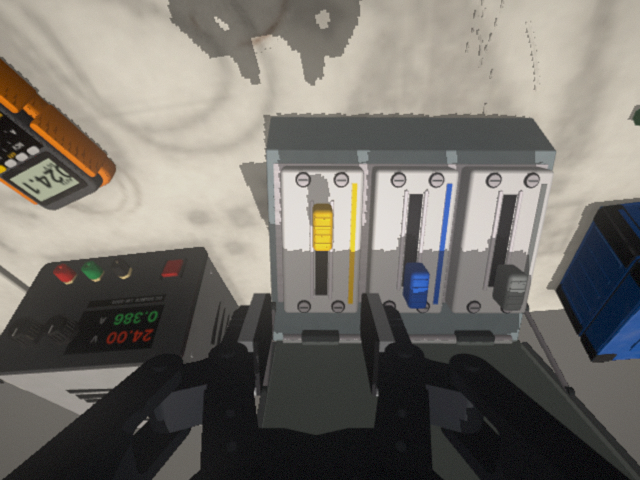

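Run:
```python
from h import *; import pickle,json
p=json.load(open('pose.json'))
for w in("w1","w2"):
    c=pickle.load(open(w+".pkl","rb")); im=cv2.imread(f"pics/{w}.png")
    for k,col in((C-70*Y-24*u+32*n,(0,0,255)),(C+24*u+32*n,(0,255,0))):
        q=proj(c,W(p,[k+a*15*u+b*7*Y for a,b in((-1,-1),(-1,1),(1,1),(1,-1))]))
        print(w,q.round(1).tolist()); cv2.polylines(im,[(q*16).round().astype(int)],True,col,1,shift=4)
    for y in(-70,0,70):
        q=proj(c,W(p,[C+y*Y+a*60*u+b*31*Y for a,b in((-1,-1),(-1,1),(1,1),(1,-1))]))
        cv2.polylines(im,[(q*16).round().astype(int)],True,(255,0,255),1,shift=4)
    x0,y0=(160,150) if w=="w1" else(260,110)
    cv2.imwrite(f"pics/{w}c.png",cv2.resize(im[y0:y0+210,x0:x0+280],None,fx=2.8,fy=2.8,interpolation=cv2.INTER_NEAREST))
```

```text
w1 [[188.4, 250.5], [205.1, 250.5], [208.4, 282.8], [192.2, 282.8]]
w1 [[273.7, 301.3], [289.6, 301.3], [290.3, 330.7], [274.9, 330.7]]
w2 [[307.8, 212.7], [328.6, 212.7], [328.1, 254.1], [308.1, 254.1]]
w2 [[406.1, 277.6], [425.6, 277.6], [421.8, 314.4], [402.9, 314.4]]
```

View pics/w2c.png

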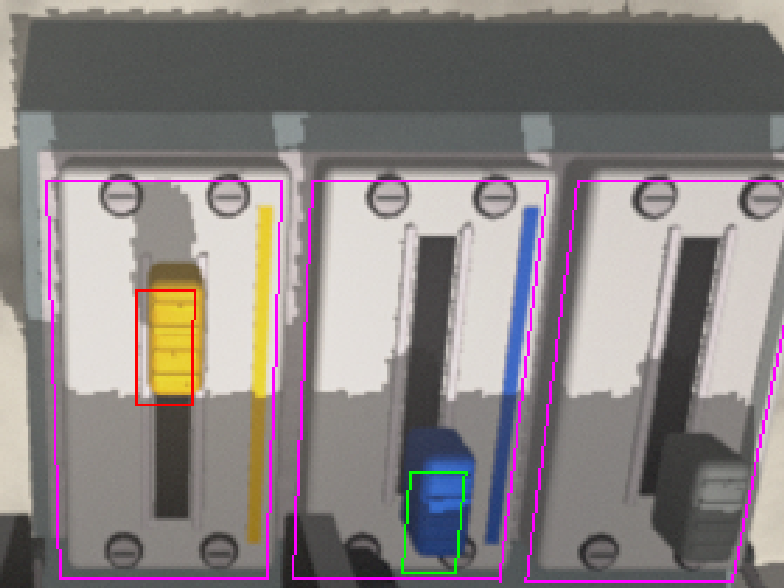

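View pics/w1c.png

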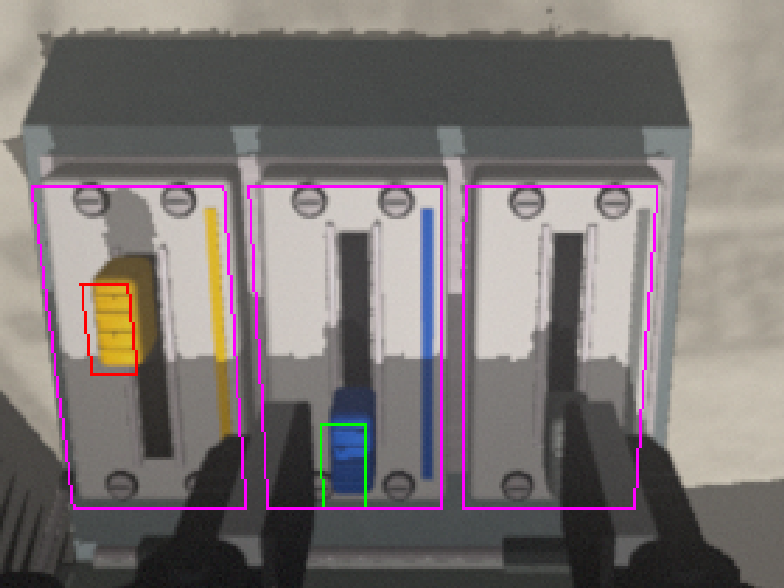

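```bash
python3 - <<'E'
from h import *; import pickle,json
c1,c2=[pickle.load(open(w+".pkl","rb")) for w in("w1","w2")]
w1=lambda x,y:np.array([160+(x+.5)/2.8-.5,150+(y+.5)/2.8-.5]); w2=lambda x,y:np.array([260+(x+.5)/2.8-.5,110+(y+.5)/2.8-.5])
sc=[(c2,w2(*q),k) for q,k in[((121,196),(-70,-1,-1)),((228,196),(-70,1,-1)),((124,551),(-70,-1,1)),((219,551),(-70,1,1)),((388,196),(0,-1,-1)),((495,196),(0,1,-1)),((656,198),(70,-1,-1)),((764,198),(70,1,-1)),((599,552),(70,-1,1))]]
sc+=[(c1,w1(*q),k) for q,k in[((91,200),(-70,-1,-1)),((178,200),(-70,1,-1)),((121,486),(-70,-1,1)),((309,200),(0,-1,-1)),((396,200),(0,1,-1)),((398,486),(0,1,1)),((526,202),(70,-1,-1)),((613,202),(70,1,-1)),((517,486),(70,-1,1))]]
kn=[(c2,w2(176,339),C-70*Y-24*u+32*n),(c1,w1(116,321),C-70*Y-24*u+32*n),(c2,w2(446,507),C+24*u+32*n)]
f=lambda p:np.concatenate([proj(c,W(p[:4],C+k[0]*Y+k[1]*p[4]*Y+k[2]*p[5]*u+n))[0]-q for c,q,k in sc]+[proj(c,W(p[:4],P))[0]-q for c,q,P in kn])
for zfix in(0,1):
    g=(lambda v:f(np.r_[v[:3],0,v[3:]])) if zfix else f
    s=least_squares(g,[595,-30,-.157,14,50] if zfix else [595,-30,-.157,0,14,50],loss='soft_l1')
    print(s.x.round(4),np.abs(s.fun).max().round(2),s.fun.reshape(-1,2)[-3:].round(1).tolist())
print("yellow face tri",tri([(c1,w1(116,321)),(c2,w2(176,339))]),W(s.x[:3],kn[0][2]))
json.dump(s.x[:3].tolist(),open('pose.json','w'))
E
python3 goto.py y 0 132
```

```text
[ 5.918013e+02 -2.724660e+01 -1.608000e-01  1.077000e-01  1.402320e+01
  5.256610e+01] 2.71 [[-0.1, -1.0], [-0.4, -0.3], [0.0, 2.7]]
[ 5.919162e+02 -2.724910e+01 -1.608000e-01  1.402660e+01  5.258680e+01] 2.66 [[-0.1, -1.0], [-0.3, -0.4], [-0.0, 2.7]]
yellow face tri (array([519.75321055, -86.39529944, 120.56775606]), np.float64(0.21799960856020562)) [[518.73670458 -86.29721138 120.71281292]]
in goal axes [ 3.2  3.3 -2.2] in tool axes [ 3.2  3.3 -2.2] rot [ 0.0011 -0.0034 -0.0011]
force u,y,n [1.2, 0.4, -0.6] clock 1.87 nose 22.0
```

```bash
python3 steer.py '[[[0,-0.003,0],[3.2,3.3,20],0.45],[[0,0,0],[0,0,24],0.45],[[0,0,0],[0,0,24],0.45],[[0,0,0],[0,0,24],0.45],[[0,0,0],[0,0,12],0.45]]' 40
python3 goto.py y 0 16
```

```text
clock: 2.28
eef_pos: [510.4, -81.1, 132.8]
tcp_rot: [3.139, 0.522, 2.985]
contact_force: [-0.3, -0.3, -0.4]
opening: 0.45
grasp_force: 0.0
in goal axes [-1.8 -3.8  8.9] in tool axes [-1.8 -3.9  8.9] rot [ 0.0043 -0.002   0.0033]
force u,y,n [-0.4, -0.3, -0.2] clock 2.28 nose 22.0
```

```bash
python3 steer.py '[[[0,0,0],[0,0,4],0.45],[[0,0,0],[0,0,4],0.45],[[0,0,0],[0,0,0],0.45],[[0,0,0],[0,0,0],0.45]]'
python3 goto.py y 0 16
```

```text
clock: 2.62
eef_pos: [514.5, -82.6, 128.5]
tcp_rot: [3.14, 0.525, 2.985]
contact_force: [-0.1, -0.6, -0.2]
opening: 0.445
grasp_force: 0.0
in goal axes [-0.3 -3.   3.2] in tool axes [-0.2 -3.   3.2] rot [0.0036 0.001  0.0032]
force u,y,n [-0.1, -0.6, -0.1] clock 2.62 nose 22.0
```

```bash
python3 steer.py '[[[0.0036,0,0.0032],[0,-3,3],0.35],[[0,0,0],[0,0,0],0.3],[[0,0,0],[0,0,0],0.25]]'
python3 goto.py y 0 16; python3 wpic.py w3
python3 - <<'E'
import cv2,numpy as np
im=cv2.imread('pics/w3.png'); h=cv2.cvtColor(im,cv2.COLOR_BGR2HSV)
m=cv2.inRange(h,(18,120,100),(35,255,255)); m[:, :220]=0;m[:,420:]=0
for y in range(180,300,10):
    x=np.flatnonzero(m[y]); print(y,x.min() if len(x) else None,x.max() if len(x) else None,end=' | ')
E
```

```text
clock: 2.87
eef_pos: [515.7, -86.5, 125.9]
tcp_rot: [-3.141, 0.525, 2.98]
contact_force: [-0.1, 0.2, -0.5]
opening: 0.251
grasp_force: 0.0
in goal axes [-0.   0.7 -0. ] in tool axes [-0.   0.7 -0. ] rot [-0.0006  0.0015 -0.0006]
force u,y,n [-0.3, 0.2, -0.4] clock 2.87 nose 22.0
180 None None | 190 None None | 200 None None | 210 None None | 220 None None | 230 None None | 240 367 374 | 250 366 374 | 260 366 373 | 270 365 372 | 280 317 372 | 290 301 371 |
```

View pics/w3.png

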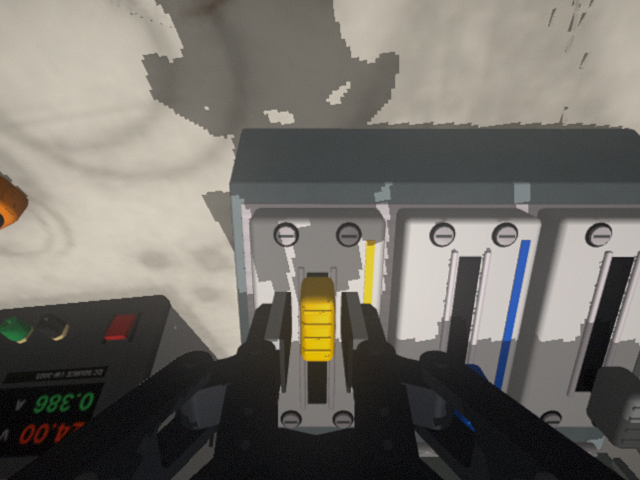

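The picture shows the yellow knob, with its face at about (317,330), sitting centrally between the pads at columns 290 and 343. I'll close the gripper gently.

```bash
python3 steer.py '[[[0,0,0],[0,0,0],0.1],[[0,0,0],[0,0,0],0.05],[[0,0,0],[0,0,0],0],[[0,0,0],[0,0,0],0],[[0,0,0],[0,0,0],0]]' 40
python3 goto.py y 0 16
```

```text
clock: 3.33
eef_pos: [515.7, -86.2, 125.5]
tcp_rot: [-3.141, 0.525, 2.981]
contact_force: [-1.3, 4.5, 4.0]
opening: 0.154
grasp_force: 43.3
in goal axes [-0.2  0.4 -0.3] in tool axes [-0.2  0.4 -0.3] rot [-0.0004  0.0009 -0.0002]
force u,y,n [0.3, 4.3, 4.5] clock 3.33 nose 22.0
```

```bash
python3 steer.py '[[[0,0,0],[0,0,2],0],[[0,0,0],[0,0,2],0],[[0,0,0],[0,0,1.5],0],[[0,0,0],[0,0,1.5],0],[[0,0,0],[0,0,0],0]]'
python3 goto.py y 0 9
```

```text
clock: 3.75
eef_pos: [519.2, -86.8, 119.2]
tcp_rot: [-3.141, 0.524, 2.981]
contact_force: [-2.3, 6.6, 6.2]
opening: 0.15
grasp_force: 43.6
in goal axes [-0.3  0.4 -0.6] in tool axes [-0.3  0.4 -0.6] rot [-0.0004  0.0007 -0.0001]
force u,y,n [0.2, 6.2, 7.0] clock 3.75 nose 22.0
```

```bash
python3 steer.py '[[[0,0,0],[0,0.6,1],0],[[0,0,0],[0,0,0.7],0],[[0,0,0],[0,0,0],0]]'
python3 goto.py y 0 8
python3 steer.py '[[[0,0,0],[-1,0,0],0],[[0,0,0],[-1,0,0],0],[[0,0,0],[-1,0,0],0],[[0,0,0],[0,0,0],0]]'
python3 goto.py y 3 8
```

```text
clock: 4.0
eef_pos: [520.0, -86.7, 118.0]
tcp_rot: [-3.141, 0.525, 2.98]
contact_force: [-5.5, 0.6, 10.3]
opening: 0.155
grasp_force: 44.3
in goal axes [-0.2  0.2 -1. ] in tool axes [-0.2  0.2 -1. ] rot [-0.0008  0.0012 -0.0006]
force u,y,n [0.4, -0.3, 11.7] clock 4.0 nose 22.0
clock: 4.33
eef_pos: [521.5, -86.9, 118.8]
tcp_rot: [-3.141, 0.522, 2.98]
contact_force: [-7.7, -0.2, 8.4]
opening: 0.154
grasp_force: 44.2
in goal axes [-1.5  0.2 -1. ] in tool axes [-1.5  0.2 -1. ] rot [-0.0007 -0.0014 -0.0007]
force u,y,n [-2.4, -1.5, 11.0] clock 4.33 nose 22.0
```

```bash
python3 steer.py '[[[0,0,0],[-1,0,-0.6],0],[[0,0,0],[-1,0,0],0],[[0,0,0],[0,0,0],0]]'
python3 goto.py y 5 8
```

```text
clock: 4.58
eef_pos: [522.8, -87.2, 120.2]
tcp_rot: [-3.141, 0.522, 2.98]
contact_force: [-6.1, -0.7, 5.5]
opening: 0.152
grasp_force: 43.8
in goal axes [-1.6  0.2 -0.5] in tool axes [-1.6  0.2 -0.5] rot [-0.0007 -0.0017 -0.0008]
force u,y,n [-2.4, -1.7, 7.7] clock 4.58 nose 22.0
```

```bash
python3 steer.py '[[[0,0,0],[-1,0,0],0],[[0,0,0],[-1,0,0],0],[[0,0,0],[-1,0,0],0],[[0,0,0],[-1,0,0],0],[[0,0,0],[0,0,0],0]]' | grep contact
python3 goto.py y 9 8
python3 steer.py '[[[0,0,0],[-1.5,0,0],0],[[0,0,0],[-1.5,0,0],0],[[0,0,0],[-1.5,0,0],0],[[0,0,0],[-1.5,0,0],0],[[0,0,0],[0,0,0],0]]' | grep contact
python3 goto.py y 15 8
```

```text
contact_force: [-7.5, 0.6, 6.0]
in goal axes [-1.6  0.2 -0.6] in tool axes [-1.6  0.2 -0.6] rot [-0.0007 -0.0017 -0.0007]
force u,y,n [-3.5, -0.6, 8.9] clock 5.0 nose 22.0
contact_force: [-5.4, -0.1, 5.0]
in goal axes [-1.4  0.2 -0.6] in tool axes [-1.4  0.2 -0.6] rot [-0.0007 -0.0015 -0.0007]
force u,y,n [-2.1, -0.9, 6.9] clock 5.42 nose 22.0
```

```bash
python3 steer.py '[[[0,0,0],[0,0,0],0.25],[[0,0,0],[0,0,0],0.4],[[0,0,0],[0,0,0],0.4]]' | grep -E 'contact|open'
python3 steer.py '[[[0,0,0],[0,0,-15],0.4],[[0,0,0],[0,0,-20],0.3],[[0,0,0],[14,0,0],0],[[0,0,0],[20,0,0],0],[[0,0,0],[0,0,0],0]]' 
python3 steer.py '[[[0,0,0],[0,0,0],0],[[0,0,0],[0,0,0],0],[[0,0,0],[0,0,0],0]]' | grep open
python3 wpic.py w4;python3 goto.py y -20 12
```

```text
contact_force: [-0.0, -0.2, 1.0]
opening: 0.397
clock: 6.08
eef_pos: [482.4, -80.3, 137.2]
tcp_rot: [-3.141, 0.519, 2.98]
contact_force: [-1.2, -0.0, -1.7]
opening: -0.0
grasp_force: 0.0
opening: -0.0
in goal axes [ 2.  -0.1 30.3] in tool axes [ 2.  -0.1 30.3] rot [-0.0005  0.0019 -0.0003]
force u,y,n [-0.8, 0.0, -0.2] clock 6.38 nose 22.0
```

View pics/w4.png

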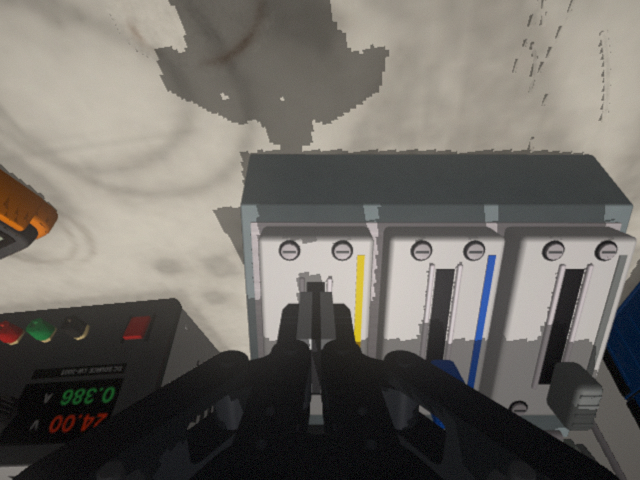

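```bash
python3 steer.py '[[[0,0,0],[0,0,12],0],[[0,0,0],[0,0,10],0],[[0,0,0],[0,0,7],0],[[0,0,0],[0,0,0],0]]' 
python3 goto.py y -14 12
python3 steer.py '[[[0,0,0],[-1,0,0],0],[[0,0,0],[-1,0,0],0],[[0,0,0],[-1,0,0],0],[[0,0,0],[0,0,0],0]]'|grep contact
python3 goto.py y -14 12
```

```text
clock: 6.72
eef_pos: [501.3, -83.4, 113.3]
tcp_rot: [-3.141, 0.524, 2.98]
contact_force: [0.0, 0.7, 0.8]
opening: 0.0
grasp_force: 0.0
in goal axes [-5.  -0.1  0.4] in tool axes [-5.  -0.1  0.4] rot [-0.0005  0.0001 -0.0004]
force u,y,n [0.3, 0.7, 0.7] clock 6.72 nose 22.0
contact_force: [0.2, 0.1, 0.8]
in goal axes [-1.6 -0.1  1.8] in tool axes [-1.6 -0.1  1.8] rot [-0.0005  0.0018 -0.0002]
force u,y,n [0.6, 0.1, 0.6] clock 7.05 nose 22.0
```

```bash
python3 steer.py '[[[0,0,0],[-1,0,0.5],0],[[0,0,0],[-1,0,0.5],0],[[0,0,0],[-1,0,0],0],[[0,0,0],[-1,0,0],0],[[0,0,0],[0,0,0],0]]'|grep contact
python3 goto.py y -14 12
python3 steer.py '[[[0,0,0],[-1,0,0],0],[[0,0,0],[-1,0,0],0],[[0,0,0],[-1,0,0],0],[[0,0,0],[-1,0,0],0],[[0,0,0],[0,0,0],0]]'|grep contact
python3 goto.py y -14 12
```

```text
contact_force: [-1.5, -0.3, 0.3]
in goal axes [ 1.4 -0.1  0.5] in tool axes [ 1.4 -0.1  0.5] rot [-0.0004 -0.0001 -0.0003]
force u,y,n [-1.1, -0.6, 1.0] clock 7.47 nose 22.0
contact_force: [-5.8, 0.6, 0.9]
in goal axes [ 4.2 -0.1  0.5] in tool axes [ 4.2 -0.1  0.5] rot [-0.0003 -0.0021 -0.0004]
force u,y,n [-4.6, -0.3, 3.7] clock 7.88 nose 22.0
```

```bash
python3 steer.py '[[[0,0,0],[-1,0,0],0],[[0,0,0],[-1,0,0],0],[[0,0,0],[0,0,0],0]]'|grep contact
python3 goto.py y -14 12
python3 steer.py '[[[0,0,0],[-1,0,0],0],[[0,0,0],[-1,0,0],0],[[0,0,0],[0,0,0],0]]'|grep contact
python3 goto.py y -14 12
```

```text
contact_force: [-5.5, -0.7, 1.2]
in goal axes [ 6.1 -0.1  0.5] in tool axes [ 6.1 -0.1  0.5] rot [-0.0004 -0.0023 -0.0004]
force u,y,n [-4.0, -1.6, 3.7] clock 8.13 nose 22.0
contact_force: [-5.5, 0.5, 0.3]
in goal axes [ 8.1 -0.1  0.5] in tool axes [ 8.1 -0.1  0.5] rot [-0.0004 -0.0023 -0.0004]
force u,y,n [-4.6, -0.4, 3.0] clock 8.38 nose 22.0
```

```bash
python3 steer.py '[[[0,0,0],[-1.5,0,0],0],[[0,0,0],[-1.5,0,0],0],[[0,0,0],[-1.5,0,0],0],[[0,0,0],[-1.5,0,0],0],[[0,0,0],[0,0,-0.5],0]]'|grep contact
python3 goto.py y 0 12
python3 steer.py '[[[0,0,0],[-1,0,-0.3],0],[[0,0,0],[-1,0,-0.3],0],[[0,0,0],[0,0,0],0]]'|grep contact
python3 goto.py y 0 12
```

```text
contact_force: [-2.4, 0.5, -4.6]
in goal axes [ 0.2 -0.1  0.9] in tool axes [ 0.1 -0.1  0.9] rot [-0.0004 -0.0024 -0.0004]
force u,y,n [-4.4, 0.1, -2.8] clock 8.8 nose 22.0
contact_force: [-4.0, 0.4, -10.4]
in goal axes [ 1.5 -0.1  1.3] in tool axes [ 1.4 -0.1  1.3] rot [-0.0004 -0.0037 -0.0004]
force u,y,n [-8.7, -0.2, -7.0] clock 9.05 nose 22.0
```

```bash
python3 steer.py '[[[0,0,0],[0,0,0.6],0],[[0,0,0],[0,0,0],0]]'|grep contact
python3 goto.py y 0 12
python3 steer.py '[[[0,0,0],[-1,0,0],0],[[0,0,0],[0,0,0],0]]'|grep contact
python3 goto.py y 0 12
```

```text
contact_force: [-5.7, 0.1, -2.9]
in goal axes [ 3.3 -0.1  1. ] in tool axes [ 3.3 -0.1  1. ] rot [-0.0005  0.0002 -0.0003]
force u,y,n [-6.3, -0.9, 0.4] clock 9.22 nose 22.0
contact_force: [-6.5, 0.0, -3.1]
in goal axes [ 4.  -0.1  1. ] in tool axes [ 4.  -0.1  1. ] rot [-0.0004 -0.0005 -0.0003]
force u,y,n [-7.1, -1.0, 0.5] clock 9.38 nose 22.0
```

```bash
python3 steer.py '[[[0,0,0],[-1,0,0],0],[[0,0,0],[0,0,0],0]]'|grep contact
python3 goto.py y 0 12
python3 steer.py '[[[0,0,0],[-1,0,0],0],[[0,0,0],[0,0,0],0]]'|grep contact
python3 goto.py y 0 12
```

```text
contact_force: [-5.8, 1.3, -3.7]
in goal axes [ 5.  -0.1  1. ] in tool axes [ 5.  -0.1  1. ] rot [-0.0004 -0.0005 -0.0003]
force u,y,n [-7.0, 0.3, -0.2] clock 9.55 nose 22.0
contact_force: [-6.9, 1.3, -3.7]
in goal axes [ 6.  -0.1  1. ] in tool axes [ 6.  -0.1  1. ] rot [-0.0004 -0.0005 -0.0003]
force u,y,n [-7.9, 0.1, 0.3] clock 9.72 nose 22.0
```

```bash
python3 steer.py '[[[0,0,0],[-1,0,0],0],[[0,0,0],[0,0,0],0]]'|grep contact
python3 goto.py y 0 12
python3 steer.py '[[[0,0,0],[-1,0,0],0],[[0,0,0],[0,0,0],0]]'|grep contact
python3 goto.py y 0 12
python3 steer.py '[[[0,0,0],[-1,0,0],0],[[0,0,0],[0,0,0],0]]'|grep contact
python3 goto.py y 0 12
```

```text
contact_force: [-6.7, 1.4, -2.8]
in goal axes [ 7.  -0.1  1. ] in tool axes [ 7.  -0.1  1. ] rot [-0.0004 -0.0006 -0.0003]
force u,y,n [-7.4, 0.3, 1.0] clock 9.88 nose 22.0
contact_force: [-6.8, 1.3, -3.3]
in goal axes [ 7.9 -0.1  1. ] in tool axes [ 7.9 -0.1  1. ] rot [-0.0004 -0.0007 -0.0003]
force u,y,n [-7.7, 0.2, 0.6] clock 10.05 nose 22.0
contact_force: [-6.0, 1.2, -2.9]
in goal axes [ 9.  -0.1  1. ] in tool axes [ 9.  -0.1  1. ] rot [-0.0004 -0.0006 -0.0002]
force u,y,n [-6.8, 0.2, 0.6] clock 10.22 nose 22.0
```

```bash
python3 steer.py '[[[0,0,0],[-1,0,0],0],[[0,0,0],[0,0,0],0]]'|grep contact
python3 goto.py y 0 12
python3 steer.py '[[[0,0,0],[-1,0,0],0],[[0,0,0],[0,0,0],0]]'|grep contact
python3 goto.py y 0 12
```

```text
contact_force: [-6.0, -0.1, -4.0]
in goal axes [10.  -0.1  1. ] in tool axes [10.  -0.1  1. ] rot [-0.0004 -0.0005 -0.0002]
force u,y,n [-7.2, -1.1, -0.5] clock 10.38 nose 22.0
contact_force: [-6.5, 1.1, -2.4]
in goal axes [11.  -0.1  1. ] in tool axes [11.  -0.1  1. ] rot [-0.0004 -0.0005 -0.0004]
force u,y,n [-6.9, 0.0, 1.2] clock 10.55 nose 22.0
```

```bash
python3 steer.py '[[[0,0,0],[-0.7,0,0],0],[[0,0,0],[0,0,0],0]]'|grep contact
python3 goto.py y 0 12
```

```text
contact_force: [-5.6, 0.2, -2.8]
in goal axes [11.7 -0.1  1.1] in tool axes [11.7 -0.1  1.1] rot [-0.0004 -0.0004 -0.0004]
force u,y,n [-6.2, -0.7, 0.3] clock 10.72 nose 22.0
```

```bash
python3 steer.py '[[[0,0,0],[-1,0,0],0],[[0,0,0],[0,0,0],0]]'|grep contact
python3 goto.py y 0 12
python3 steer.py '[[[0,0,0],[-1,0,0],0],[[0,0,0],[0,0,0],0]]'|grep contact
python3 goto.py y 0 12
```

```text
contact_force: [-6.8, 0.2, -1.0]
in goal axes [13.2 -0.1  1.1] in tool axes [13.2 -0.1  1.1] rot [-0.0004  0.0004 -0.0003]
force u,y,n [-6.4, -0.9, 2.5] clock 10.88 nose 22.0
contact_force: [-1.8, 0.5, -3.0]
in goal axes [15.7 -0.1  1.1] in tool axes [15.7 -0.1  1. ] rot [-0.0005  0.003  -0.0003]
force u,y,n [-3.0, 0.2, -1.7] clock 11.05 nose 22.0
```

```bash
python3 steer.py '[[[0,0,0],[-1,0,0],0],[[0,0,0],[0,0,0],0]]'|grep contact
python3 goto.py y 0 12
```

```text
contact_force: [-1.2, 0.1, -2.7]
in goal axes [16.3 -0.1  1.1] in tool axes [16.3 -0.1  1. ] rot [-0.0005  0.0022 -0.0002]
force u,y,n [-2.4, -0.1, -1.7] clock 11.22 nose 22.0
```

```bash
python3 steer.py '[[[0,0,0],[-1,0,0],0],[[0,0,0],[0,0,0],0]]'|grep contact
python3 goto.py y 0 12
```

```text
contact_force: [-1.2, 0.6, -1.7]
in goal axes [16.8 -0.1  1. ] in tool axes [16.8 -0.1  1. ] rot [-0.0005  0.0014 -0.0003]
force u,y,n [-2.0, 0.4, -0.8] clock 11.38 nose 22.0
```

```bash
python3 steer.py '[[[0,0,0],[-0.7,0,0],0],[[0,0,0],[0,0,0],0]]'|grep contact
python3 goto.py y 0 12
```

```text
contact_force: [-3.4, 0.6, -0.7]
in goal axes [17.  -0.1  1. ] in tool axes [17.  -0.1  1. ] rot [-0.0005  0.0005 -0.0003]
force u,y,n [-3.3, 0.1, 1.1] clock 11.55 nose 22.0
```

```bash
python3 steer.py '[[[0,0,0],[-1,0,0],0],[[0,0,0],[0,0,0],0]]'|grep contact
python3 goto.py y 0 12
```

```text
contact_force: [-6.5, 0.9, 0.3]
in goal axes [17.4 -0.1  1. ] in tool axes [17.4 -0.1  1. ] rot [-0.0005 -0.0007 -0.0003]
force u,y,n [-5.5, -0.1, 3.5] clock 11.72 nose 22.0
```

```bash
python3 steer.py '[[[0,0,0],[-0.8,0,0],0],[[0,0,0],[0,0,0],0]]'|grep contact
python3 goto.py y 0 12
```

```text
contact_force: [-6.6, 0.8, -0.7]
in goal axes [17.7 -0.1  1. ] in tool axes [17.7 -0.1  1.1] rot [-0.0004 -0.0015 -0.0003]
force u,y,n [-6.1, -0.3, 2.7] clock 11.88 nose 22.0
```

```bash
python3 steer.py '[[[0,0,0],[3,0,0],0],[[0,0,0],[0,0,-18],0],[[0,0,0],[0,0,-18],0],[[0,0,0],[-24,0,0],0],[[0,0,0],[0,0,0],0]]'
python3 goto.py y 42 34; python3 wpic.py w5
```

```text
clock: 12.3
eef_pos: [538.6, -89.5, 178.9]
tcp_rot: [-3.141, 0.534, 2.98]
contact_force: [2.5, -0.0, 1.5]
opening: -0.002
grasp_force: 0.0
in goal axes [ 4.5 -0.  16.3] in tool axes [ 4.7 -0.  16.2] rot [-0.0006  0.0108 -0.0003]
force u,y,n [2.9, 0.4, 0.1] clock 12.3 nose 22.0
```

```bash
python3 steer.py '[[[0,0,0],[0,0,8],0],[[0,0,0],[0,0,7],0],[[0,0,0],[0,0,0],0],[[0,0,0],[0,0,0],0]]'
python3 goto.py y 42 32
```

```text
clock: 12.68
eef_pos: [540.5, -89.8, 160.0]
tcp_rot: [-3.141, 0.522, 2.98]
contact_force: [-0.6, -0.4, 0.1]
opening: -0.0
grasp_force: 0.0
in goal axes [-3.3 -0.1  1.1] in tool axes [-3.3 -0.1  1. ] rot [-0.0005 -0.0014 -0.0004]
force u,y,n [-0.4, -0.5, 0.4] clock 12.68 nose 22.0
```

```bash
python3 steer.py '[[[0,0,0],[0,0,0.8],0],[[0,0,0],[0,0,0],0]]'|grep contact
python3 goto.py y 42 32
python3 steer.py '[[[0,0,0],[0,0,0.6],0],[[0,0,0],[0,0,0],0]]'|grep contact
python3 goto.py y 42 32
```

```text
contact_force: [0.4, -1.0, 0.2]
in goal axes [-3.1 -0.1  0.9] in tool axes [-3.1 -0.1  0.9] rot [-0.0005 -0.0009 -0.0004]
force u,y,n [0.6, -0.9, -0.1] clock 12.85 nose 22.0
contact_force: [-2.7, 0.2, 2.0]
in goal axes [-2.6 -0.1  0.6] in tool axes [-2.6 -0.1  0.6] rot [-0.0005 -0.     -0.0003]
force u,y,n [-1.3, -0.2, 3.0] clock 13.02 nose 22.0
```

```bash
python3 steer.py '[[[0,0,0],[0,0,-20],0],[[0,0,0],[0,0,-20],0.1],[[0,0,0],[0,24,0],0.3],[[0,0,0],[0,24,0],0.4],[[0,0,0],[0,22,0],0.4]]' | grep -E "contact"
python3 steer.py '[[[0,0,0],[0,0,0],0.4],[[0,0,0],[0,0,0],0.4]]' | grep -E "contact|open"
python3 goto.py b 0 16; python3 wpic.py w6
```

```text
contact_force: [-0.2, 0.2, 0.3]
contact_force: [-0.8, 0.1, 0.4]
opening: 0.398
in goal axes [-8.2 -1.1 56.7] in tool axes [-8.1 -1.2 56.7] rot [0.0007 0.0008 0.0022]
force u,y,n [-0.5, 0.0, 0.7] clock 13.6 nose 22.0
```

```bash
python3 steer.py '[[[0,0,0.002],[-8,-1.1,12],0.4],[[0,0,0],[0,0,12],0.4],[[0,0,0],[0,0,12],0.4],[[0,0,0],[0,0,10],0.4],[[0,0,0],[0,0,5],0.4]]' | grep -E "contact"
python3 steer.py '[[[0,0,0],[0,0,0],0.3],[[0,0,0],[0,0,0],0.25]]' | grep -E "contact|open"
python3 goto.py b 0 16; python3 wpic.py w7
python3 - <<'E'
import cv2,numpy as np
im=cv2.imread('pics/w7.png'); h=cv2.cvtColor(im,cv2.COLOR_BGR2HSV)
m=cv2.inRange(h,(105,120,40),(125,255,255)); m[:, :260]=0;m[:,355:]=0
for y in range(270,380,10):
    x=np.flatnonzero(m[y]); print(y,x.min() if len(x) else None,x.max() if len(x) else None,end=' | ')
E
```

```text
contact_force: [-0.1, -0.7, 0.7]
contact_force: [0.3, 0.2, 0.4]
opening: 0.25
in goal axes [-0.5  1.8  5.5] in tool axes [-0.5  1.8  5.5] rot [-0.0012 -0.0003 -0.0029]
force u,y,n [0.4, 0.3, 0.2] clock 14.23 nose 22.0
270 308 332 | 280 307 334 | 290 304 336 | 300 303 336 | 310 304 335 | 320 304 335 | 330 304 335 | 340 304 336 | 350 None None | 360 None None | 370 None None |
```

```bash
python3 steer.py '[[[-0.001,0,-0.003],[-0.5,1.3,3],0.25],[[0,0,0],[0,0,2.5],0.25],[[0,0,0],[0,0,0],0.25]]' | grep -E "contact"
python3 goto.py b 0 16
python3 steer.py '[[[0,0,0],[0,0,0],0.1],[[0,0,0],[0,0,0],0.05],[[0,0,0],[0,0,0],0],[[0,0,0],[0,0,0],0],[[0,0,0],[0,0,0],0]]' 40
python3 goto.py b 0 16
```

```text
contact_force: [0.6, 0.5, 0.2]
in goal axes [ 0.5 -0.4  0. ] in tool axes [ 0.5 -0.4  0. ] rot [0.0006 0.001  0.0008]
force u,y,n [0.6, 0.6, -0.1] clock 14.53 nose 22.0
clock: 14.95
eef_pos: [568.2, -23.3, 150.2]
tcp_rot: [-3.142, 0.524, 2.981]
contact_force: [-2.3, -4.9, 3.2]
opening: 0.151
grasp_force: 43.3
in goal axes [ 0.3 -0.1  0.2] in tool axes [ 0.3 -0.1  0.2] rot [0.0002 0.0005 0.0006]
force u,y,n [0.3, -5.2, 3.5] clock 14.95 nose 22.0
```

```bash
python3 steer.py '[[[0,0,0],[0,-0.5,2],0],[[0,0,0],[0,0,2],0],[[0,0,0],[0,0,2],0],[[0,0,0],[0,0,2.2],0],[[0,0,0],[0,0,0],0]]' |grep grasp
python3 goto.py b 0 8
python3 steer.py '[[[0,0,0],[1,0,0],0],[[0,0,0],[1,0,0],0],[[0,0,0],[1,0,0],0],[[0,0,0],[0,0,0],0]]'|grep grasp
python3 goto.py b 0 8
```

```text
grasp_force: 43.8
in goal axes [ 0.4  0.1 -0.4] in tool axes [ 0.4  0.1 -0.4] rot [0.0007 0.0007 0.0008]
force u,y,n [-0.0, -2.0, 8.0] clock 15.37 nose 22.0
grasp_force: 43.9
in goal axes [-1.9  0.  -0.1] in tool axes [-1.9  0.  -0.1] rot [0.001  0.0021 0.0008]
force u,y,n [0.7, -3.5, 8.2] clock 15.7 nose 22.0
```

```bash
python3 steer.py '[[[0,0,0],[1,0,0],0],[[0,0,0],[1,0,0],0],[[0,0,0],[0,0,0],0]]'|grep grasp
python3 goto.py b 0 8
python3 steer.py '[[[0,0,0],[1,0,0],0],[[0,0,0],[1,0,0],0],[[0,0,0],[0,0,0],0]]'|grep grasp
python3 goto.py b 0 8
```

```text
grasp_force: 43.9
in goal axes [-3.8  0.  -0.1] in tool axes [-3.8  0.  -0.1] rot [0.001  0.0021 0.0006]
force u,y,n [1.7, -2.4, 7.4] clock 15.95 nose 22.0
grasp_force: 43.9
in goal axes [-5.9  0.  -0.1] in tool axes [-5.9  0.  -0.1] rot [0.001  0.0021 0.0007]
force u,y,n [2.2, -2.6, 7.6] clock 16.2 nose 22.0
```

Sliding freely at friction level. I'll take it on to about 20 mm, which is safely short of 30.

```bash
python3 steer.py '[[[0,0,0],[1.5,0,0],0],[[0,0,0],[1.5,0,0],0],[[0,0,0],[1.5,0,0],0],[[0,0,0],[1.5,0,0],0],[[0,0,0],[0,0,0],0]]'|grep grasp
python3 goto.py b 0 8
python3 steer.py '[[[0,0,0],[1.5,0,0],0],[[0,0,0],[1.5,0,0],0],[[0,0,0],[1.5,0,0],0],[[0,0,0],[1.5,0,0],0],[[0,0,0],[0,0,0],0]]'|grep grasp
python3 goto.py b 0 8
python3 steer.py '[[[0,0,0],[0,0,0],0.25],[[0,0,0],[0,0,0],0.4],[[0,0,0],[0,0,0],0.4]]' | grep -E 'contact|open'
python3 goto.py b 0 8
```

```text
grasp_force: 43.9
in goal axes [-12.    0.   -0.1] in tool axes [-12.    0.   -0.1] rot [0.0011 0.0019 0.0007]
force u,y,n [2.3, -2.9, 8.0] clock 16.62 nose 22.0
grasp_force: 43.9
in goal axes [-18.   -0.   -0.1] in tool axes [-18.   -0.   -0.1] rot [0.0011 0.0018 0.0008]
force u,y,n [1.5, -2.7, 7.8] clock 17.03 nose 22.0
contact_force: [0.5, -0.1, -0.3]
opening: 0.399
in goal axes [-18.9   0.1  -0.4] in tool axes [-18.9   0.1  -0.4] rot [0.0008 0.0002 0.0009]
force u,y,n [0.3, -0.1, -0.5] clock 17.28 nose 22.0
```

```bash
python3 steer.py '[[[0,0,0],[0,0,-15],0.4],[[0,0,0],[0,0,-20],0.3],[[0,0,0],[0,0,0],0],[[0,0,0],[-14,0,0],0],[[0,0,0],[-20,0,0],0]]' |grep contact
python3 steer.py '[[[0,0,0],[0,0,0],0],[[0,0,0],[0,0,0],0],[[0,0,0],[0,0,0],0]]' | grep -E "open|contact"
python3 goto.py b 14 12
```

```text
contact_force: [-0.5, -0.6, -1.2]
contact_force: [0.3, 0.4, -0.5]
opening: 0.001
in goal axes [-0.1  0.5 30.4] in tool axes [-0.2  0.5 30.4] rot [-0.0001 -0.0012  0.0007]
force u,y,n [-0.1, 0.4, -0.5] clock 17.95 nose 22.0
```

```bash
python3 steer.py '[[[0,0,0],[0,0.5,12],0],[[0,0,0],[0,0,10],0],[[0,0,0],[0,0,8],0],[[0,0,0],[0,0,0],0]]' |grep contact
python3 goto.py b 14 12
python3 steer.py '[[[0,0,0],[1.3,0,0],0],[[0,0,0],[1.3,0,0],0],[[0,0,0],[1.3,0,0],0],[[0,0,0],[0,0,0],0]]'|grep contact
python3 goto.py b 14 12
python3 steer.py '[[[0,0,0],[1,0,0],0],[[0,0,0],[1,0,0],0],[[0,0,0],[1,0,0],0],[[0,0,0],[1,0,0],0],[[0,0,0],[0,0,0],0]]'|grep contact
python3 goto.py b 14 12
```

```text
contact_force: [-0.4, 0.1, 0.6]
in goal axes [-0.4 -0.1 -0.7] in tool axes [-0.4 -0.1 -0.7] rot [ 0.     -0.0025  0.001 ]
force u,y,n [-0.0, 0.0, 0.8] clock 18.28 nose 22.0
contact_force: [0.2, -0.2, -0.1]
in goal axes [-2.9 -0.2  1.2] in tool axes [-2.9 -0.2  1.2] rot [0.0004 0.0005 0.0007]
force u,y,n [0.2, -0.2, -0.2] clock 18.62 nose 22.0
contact_force: [-0.4, -0.8, -1.0]
in goal axes [-6.9 -0.2  0.9] in tool axes [-6.9 -0.2  0.9] rot [0.0005 0.0003 0.0007]
force u,y,n [-0.7, -0.9, -0.7] clock 19.03 nose 22.0
```

```bash
python3 steer.py '[[[0,0,0],[1,0,0],0],[[0,0,0],[1,0,0],0],[[0,0,0],[1,0,0],0],[[0,0,0],[0,0,0],0]]'|grep contact
python3 goto.py b 14 12
python3 steer.py '[[[0,0,0],[1,0,0],0],[[0,0,0],[1,0,0],0],[[0,0,0],[1,0,0],0],[[0,0,0],[0,0,0],0]]'|grep contact
python3 goto.py b 14 12
python3 steer.py '[[[0,0,0],[1,0,0],0],[[0,0,0],[1,0,0],0],[[0,0,0],[0,0,0],0]]'|grep contact
python3 goto.py b 14 12
```

```text
contact_force: [2.7, -0.9, 0.4]
in goal axes [-9.  -0.4  1. ] in tool axes [-9.  -0.4  1. ] rot [0.0008 0.0016 0.0007]
force u,y,n [2.7, -0.5, -1.0] clock 19.37 nose 22.0
contact_force: [5.0, -3.3, 2.4]
in goal axes [-10.7  -0.5   1.1] in tool axes [-10.7  -0.5   1.1] rot [0.0013 0.0039 0.0006]
force u,y,n [6.0, -2.5, -0.7] clock 19.7 nose 22.0
contact_force: [6.1, -4.1, 3.6]
in goal axes [-12.6  -0.5   1.1] in tool axes [-12.6  -0.5   1.2] rot [0.0013 0.004  0.0005]
force u,y,n [7.6, -3.1, -0.3] clock 19.95 nose 22.0
```

```bash
python3 steer.py '[[[0,0,0],[1,0,0],0],[[0,0,0],[1,0,0],0],[[0,0,0],[0,0,0],0]]'|grep contact
python3 goto.py b 14 12
python3 steer.py '[[[0,0,0],[1,0,0],0],[[0,0,0],[1,0,0],0],[[0,0,0],[0,0,0],0]]'|grep contact
python3 goto.py b 14 12
```

```text
contact_force: [6.5, -4.7, 3.1]
in goal axes [-14.4  -0.5   1.1] in tool axes [-14.4  -0.5   1.2] rot [0.0014 0.0042 0.0005]
force u,y,n [7.7, -3.6, -0.9] clock 20.2 nose 22.0
contact_force: [6.0, -3.1, 3.6]
in goal axes [-16.5  -0.5   1.1] in tool axes [-16.5  -0.5   1.2] rot [0.0013 0.004  0.0006]
force u,y,n [7.4, -2.1, -0.0] clock 20.45 nose 22.0
```

```bash
python3 steer.py '[[[0,0,0],[1,0,0],0],[[0,0,0],[0,0,0],0]]'|grep contact
python3 goto.py b 14 12
python3 steer.py '[[[0,0,0],[1,0,0],0],[[0,0,0],[0,0,0],0]]'|grep contact
python3 goto.py b 14 12
```

```text
contact_force: [1.8, -2.0, 4.6]
in goal axes [-17.9  -0.4   1.1] in tool axes [-17.9  -0.4   1.2] rot [0.0011 0.0035 0.0005]
force u,y,n [4.2, -1.7, 2.9] clock 20.62 nose 22.0
contact_force: [1.9, 0.5, 5.1]
in goal axes [-20.1  -0.4   1. ] in tool axes [-20.1  -0.4   1.1] rot [0.0009 0.0016 0.0006]
force u,y,n [4.1, 0.8, 3.5] clock 20.78 nose 22.0
```

```bash
python3 steer.py '[[[0,0,0],[1,0,0],0],[[0,0,0],[0,0,0],0]]'|grep contact
python3 goto.py b 14 12
```

```text
contact_force: [1.4, 1.3, 2.7]
in goal axes [-22.1  -0.3   0.9] in tool axes [-22.1  -0.3   0.9] rot [ 0.0005 -0.0001  0.0008]
force u,y,n [2.3, 1.5, 1.8] clock 20.95 nose 22.0
```

```bash
python3 steer.py '[[[0,0,0],[0.8,0,0],0],[[0,0,0],[0,0,0],0]]'|grep contact
python3 goto.py b 14 12
```

```text
contact_force: [1.1, -0.5, 1.6]
in goal axes [-23.1  -0.3   0.8] in tool axes [-23.1  -0.3   0.8] rot [ 0.0004 -0.0005  0.0008]
force u,y,n [1.8, -0.3, 0.8] clock 21.12 nose 22.0
```

```bash
python3 steer.py '[[[0,0,0],[0.8,0,0],0],[[0,0,0],[0,0,0],0]]'|grep contact
python3 goto.py b 14 12
```

```text
contact_force: [1.5, 0.4, 1.6]
in goal axes [-23.6  -0.3   0.8] in tool axes [-23.6  -0.3   0.8] rot [ 0.0005 -0.      0.0008]
force u,y,n [2.1, 0.6, 0.7] clock 21.28 nose 22.0
```

```bash
python3 steer.py '[[[0,0,0],[0.8,0,0],0],[[0,0,0],[0,0,0],0]]'|grep contact
python3 goto.py b 14 12
```

```text
contact_force: [2.3, -0.3, 1.2]
in goal axes [-24.2  -0.2   0.8] in tool axes [-24.2  -0.3   0.8] rot [0.0005 0.0002 0.0007]
force u,y,n [2.6, 0.1, -0.1] clock 21.45 nose 22.0
```

```bash
python3 steer.py '[[[0,0,0],[0.8,0,0],0],[[0,0,0],[0,0,0],0]]'|grep contact
python3 goto.py b 14 12
```

```text
contact_force: [2.6, 1.0, 1.6]
in goal axes [-24.9  -0.3   0.8] in tool axes [-24.9  -0.3   0.9] rot [0.0005 0.0005 0.0007]
force u,y,n [2.8, 1.4, 0.2] clock 21.62 nose 22.0
```

```bash
python3 steer.py '[[[0,0,0],[0.8,0,0],0],[[0,0,0],[0,0,0],0]]'|grep contact
python3 goto.py b 14 12
```

```text
contact_force: [2.7, 0.3, 0.4]
in goal axes [-25.2  -0.3   0.9] in tool axes [-25.2  -0.3   0.9] rot [0.0007 0.0012 0.0007]
force u,y,n [2.5, 0.7, -0.9] clock 21.78 nose 22.0
```

```bash
python3 steer.py '[[[0,0,0],[0.8,0,0],0],[[0,0,0],[0,0,0],0]]'|grep contact
python3 goto.py b 14 12
```

```text
contact_force: [4.0, -2.0, 2.0]
in goal axes [-25.6  -0.3   0.9] in tool axes [-25.6  -0.3   1. ] rot [0.0008 0.0018 0.0007]
force u,y,n [4.7, -1.3, -0.4] clock 21.95 nose 22.0
```

```bash
python3 steer.py '[[[0,0,0],[0.8,0,0],0],[[0,0,0],[0,0,0],0]]'|grep contact
python3 goto.py b 14 12
```

```text
contact_force: [6.1, -2.1, 2.7]
in goal axes [-26.   -0.4   1. ] in tool axes [-26.   -0.4   1.1] rot [0.001  0.0025 0.0006]
force u,y,n [6.8, -1.1, -0.8] clock 22.12 nose 22.0
```

The stop is felt. I'll back off and check the knob's height by a light touch from above.

```bash
python3 steer.py '[[[0,0,0],[-3,0,0],0],[[0,0,0],[0,0,-18],0],[[0,0,0],[0,0,-18],0],[[0,0,0],[12,0,0],0],[[0,0,0],[12,0,0],0]]'|grep contact
python3 steer.py '[[[0,0,0],[0,0,6],0],[[0,0,0],[0,0,6],0],[[0,0,0],[0,0,0],0],[[0,0,0],[0,0,0],0]]'|grep contact
python3 goto.py b -37 32
```

```text
contact_force: [0.1, -0.6, 0.1]
contact_force: [0.5, -0.3, -0.3]
in goal axes [1.5 0.1 4.6] in tool axes [1.5 0.1 4.6] rot [-0.0003 -0.002   0.0009]
force u,y,n [0.3, -0.2, -0.6] clock 22.87 nose 22.0
```

```bash
python3 steer.py '[[[0,0,0],[0,0,2],0],[[0,0,0],[0,0,1.8],0],[[0,0,0],[0,0,0],0],[[0,0,0],[0,0,0],0]]'|grep contact
python3 goto.py b -37 32
python3 steer.py '[[[0,0,0],[0,0,0.8],0],[[0,0,0],[0,0,0],0]]'|grep contact
python3 goto.py b -37 32
```

```text
contact_force: [-0.3, -0.8, -0.3]
in goal axes [ 2.7 -0.2  1. ] in tool axes [ 2.7 -0.2  1. ] rot [0.0004 0.0003 0.0006]
force u,y,n [-0.3, -0.8, -0.1] clock 23.2 nose 22.0
contact_force: [-1.3, -1.1, 3.5]
in goal axes [ 2.9 -0.2  0.3] in tool axes [ 2.9 -0.2  0.3] rot [0.0005 0.0007 0.0006]
force u,y,n [0.8, -1.3, 3.6] clock 23.37 nose 22.0
```

Contact at n ≈ 32 mm, so the blue knob is sprung out. I'll retreat and hand in.

```bash
python3 steer.py '[[[0,0,0],[0,0,-15],0],[[0,0,0],[0,0,-30],0],[[0,0,0],[0,0,-30],0],[[0,0,0],[0,0,-20],0],[[0,0,0],[0,0,0],0]]'|grep contact
python3 steer.py '[[[0,0,0],[0,0,0],0],[[0,0,0],[0,0,0],0]]'|grep contact
python3 -c "
from rig import r
print(r.sign_off())"
```

```text
contact_force: [0.5, -0.6, 0.2]
contact_force: [-0.1, -0.9, 0.8]
the job is handed in; nothing more can be done
None
```

I slid the yellow shorting link and then the blue meter link to their far notches, felt the stop on each, checked by light touch that both knobs had sprung out, backed the arm clear and handed the job in at about 24 s; no verdict came back.

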